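Slide the covered test cell under the lamp and uncover it

TASK

Get the solar test cell ready for a measurement: slide the aluminium sled that carries it (it has an orange handle) flat across the black breadboard (never lifting it, cover still on) until its base plate lies wholly inside the yellow outline, lengthwise with it (either way round). Then lift the white cover off the cell and set it down flat, right way up, on the floor of the white tray, without dropping it. Leave the sled in the outline and everything else where it stands.

Things in the scene. Friction and masses are not known exactly. Their poses are not given: they have to be found in the camera images.
- sled: Sled: bare aluminium base plate 170 x 96 x 12 mm (x, y, z), 0.4 to 0.85 kg, loose on the breadboard. Origin: centre of its underside. It carries an orange upright handle (44 mm along x, 14 mm thick along y, 34 mm tall above the plate, centred at x = -58 mm) and at x = +36 mm a black round cell housing 72 mm across and 16 mm high above the plate, hidden under the cover at first.
- sled_handle (a point): Centre of the top of the sled's orange handle, 46 mm above the sled's underside; its faces to pinch are those across the sled's y axis. The free plate around it is 34 mm below.
- cell (a point): Where the cover's origin sits while the cover is on the cell: on the sled at x = +36 mm, 16 mm above the sled's underside.
- cover: Loose round white cover 84 mm across, skirt and top together 16 mm high, 120 g; fits over the cell housing with 2 mm play all round, its skirt reaching 12 mm down over it. Origin: centre of its lower rim. A red bar grip stands on top (36 mm along the cover's x, 14 mm thick along its y, 34 mm tall).
- cover_knob (a point): Centre of the top of the cover's red bar grip, 50 mm above the cover's lower rim; its faces to pinch are those across the cover's y axis. The cover's top is 34 mm below.
- field_yellow: Target: rectangle outlined in yellow tape flat on the breadboard, inside 186 x 112 mm (x, y), tape 8 mm wide and with no noticeable thickness. Origin: its centre, on the breadboard's top. Which side it lies on varies.
- field_blue: The same outline in blue tape, not to be used. Origin: its centre, on the breadboard's top.
- board: Black perforated optical breadboard, fixed, 420 x 470 x 12.5 mm (x, y, z). Origin: centre of its underside; its top is 12.5 mm above the table.
- tray: Shallow white enamel tray with a black rim, fixed on the table beside the breadboard, left or right: 240 x 150 x 16 mm outside (x, y, z), walls 4 mm, floor 4 to 5 mm above the table. Origin: centre of its underside. A small white mount stands in its +x half; the -x half is free.
- notebook: Closed blue notebook 220 x 150 x 14 mm, fixed on the table on the other side from the tray. Origin: centre of its underside.
- lens_a: Bystander: clear lens in a black ring on a post with base 30 x 56 mm, 92 mm tall, on the breadboard's far edge. Origin: centre of its underside.
- lens_b: Bystander: amber lens, otherwise as the clear one.
- beam_stop: Bystander: brass cylinder 32 mm across, 50 mm tall, on the breadboard's near left corner. Origin: centre of its underside.
- mount: Bystander: white plastic block with a black lens, 26 x 44 x 44 mm, in the tray's +x half. Origin: centre of its underside.
- meter: Bystander: yellow hand-held meter 130 x 75 x 34 mm, lying on the notebook. Origin: centre of its underside.
- bottle: Bystander: amber bottle 64 mm across, 160 mm tall, far left on the table. Origin: centre of its underside.
- beaker: Bystander: glass beaker 72 mm across, 90 mm tall, far right on the table. Origin: centre of its underside.
- driver: Bystander: screwdriver with a red handle lying on the notebook beside the meter. Origin: underside of its middle.

How it is judged (in metres and radians):
On the way, in this order (a step that is already met when the one before it is completed fails the run):
1. the sled lies at rest inside the yellow outline, cover still on (x of sled in the frame of field_yellow between -0.01 and 0.01 m and y of sled in the frame of field_yellow between -0.01 and 0.01 m and angle between the x axis of sled and the x axis of field_yellow, either way round below 0.12 rad and z of sled in the frame of board below 0.0175 m and linear speed of sled below 0.01 m/s and distance between cover and cell below 0.012 m), for 0.2 s.
2. the cover is lifted clear of the cell (z of cover in the frame of sled above 0.04 m), for 0.1 s.
At the end, for the whole second after the job is handed in: The sled rests flat on the breadboard, its centre within 10 mm of the yellow outline's centre along both of the outline's axes and its long axis within 0.12 rad of the outline's (either way round), and the cover lies at rest on the tray's floor, inside the walls, right way up (tilt under 0.1 rad) (x of sled in the frame of field_yellow between -0.01 and 0.01 m and y of sled in the frame of field_yellow between -0.01 and 0.01 m and angle between the x axis of sled and the x axis of field_yellow, either way round below 0.12 rad and z of sled in the frame of board below 0.0175 m and linear speed of each of sled, cover below 0.01 m/s and x of cover in the frame of tray between -0.08 and 0.08 m and y of cover in the frame of tray between -0.04 and 0.04 m and z of cover in the frame of tray below 0.012 m and angle between cover's own z axis and vertical below 0.1 rad); the robot touches nothing.
It fails at once if the sled is lifted more than 10 mm off the breadboard or tipped by more than 0.15 rad (z of sled in the frame of board above 0.0225 m or angle between sled's own z axis and vertical above 0.15 rad).
It fails at once if the cover comes off (over 30 mm from its seat) while the sled is more than 30 mm from the yellow outline's centre (distance between cover and cell above 0.03 m and horizontal distance between sled and field_yellow above 0.03 m).
It fails at once if the cover is let go in the air (its rim more than 65 mm above the table with no finger on it) (height (world z) of cover above 0.065 m and contact force between the fingers and cover below 0.2 N).
It fails at once if the cover is tipped by more than 0.7 rad (angle between cover's own z axis and vertical above 0.7 rad).
It fails at once if a bystander is moved by more than 30 mm, or an upright one tipped over (distance of any of lens_a, lens_b, beam_stop, mount, meter, bottle, beaker, driver from where it was at the start of the episode above 0.03 m or angle between any of lens_a, lens_b, beam_stop, mount, bottle, beaker's own z axis and vertical above 0.5 rad).
It also fails if it takes over 58 s, if anything falls off the work surface, if the arm or the gripper's body presses on something with over 40 N, if the wrist force passes 120 N, or if a joint passes its speed limit or range.

ROBOT

A 6-joint arm with a two-finger parallel gripper is mounted at the origin on the work surface. World frame = base frame: x ahead of the robot, y to its left, z up, the work surface at z = 0. Lengths are in mm, angles in rad, forces in N, time in s.
With the tool pointing down it reaches from about 275 to 825 mm from the base axis. Payload 4.9 kg.
Tool frame: the origin (TCP) lies midway between the tips of the shut fingers; the grasp point (between the pads) lies 19 mm behind it; z points along the fingers, y is the line along which they close (so a half turn about z gives the same grasp; the last joint's range is limited). The gripper opens to 85 mm and grips with 20 to 120 N. Pads are 22 mm wide; open, the fingers measure 114 mm over their backs; the gripper's body (76 mm by 85 mm) begins 54 mm behind the grasp point. The pads swing forward as they close: fully open they stand 13 mm farther back than shut.
Start: joints at [-1.378, 0.326, -0.193, 1.052, 0, 1.437], TCP at [176.57, -520.905, 231.281] pointing down, gripper open.
Joint ranges: [-2.65, 2.65], [-0.97, 1.79], [-1.3, 1.35], [-1.93, 2.1], [-1.47, 1.37], [-3.14, 3.14]. Speed limits (rad/s): [2.57, 2.57, 3.14, 3.14, 3.14, 3.14].

INTERFACE

Orientations are given as a rotation vector (axis times angle).
In Python, from rig import env gives the robot as it stands.
- The arm moves only by the tool apply_moves, never from a script. Its argument "deltas" is one flat list of numbers, 7 for each row, row after row: the turn, a rotation vector about the tool's x, y, z normalised to -1 to 1, where 1 is 1.5 rad, then the shift along the tool's x, y, z normalised to -1 to 1, where 1 is 0.08 m, then the opening, from 0 (shut) to 1 (fully open). A call has 1 to 20 rows; each row is the pose to reach, as a shift and turn from the pose commanded when the call began, along the tool's axes at that moment; what a row does not reach only later rows make up. A row lasts 1/10 s, in which the tool goes at most 50 mm and 8.59 degrees, less where a joint would pass 70% of its speed; a pose out of reach is approached as far as the arm can. A call with a number of a shift or a turn outside -1 to 1 is refused whole. A call with a gripper value outside its range is refused whole. The fingers move at their own pace and stop on an object; the grip force is fixed at half the most. Time passes only in rows, so rows that repeat a pose let the fingers close. It gives the time, the measured TCP pose, the force, the opening and the grip force at its end, in the units of the state.
- env.sense(): the state, without advancing time (a new reading comes with each control period).
- env.get_image(name): name is "scene" or "side" or "wrist"; returns the picture (400x640x3 uint8, blue, green, red); there is no depth.
- env.camera_params(name): a dict with "K" (3x3 intrinsics, pixels), "world_to_cam" (4x4, takes a point from world to camera coordinates); the wrist camera has in their place "tool_from_camera" (4x4, takes a point from camera to tool coordinates, whose origin is the TCP and whose axes are the flange's). Camera axes: x right, y down, z forward; pixel columns grow to the right and rows downward; lengths in mm; the calibration is good to about 2 mm. A picture is of the moment at which its call begins: read the wrist's pose just before it. camera_params takes no time and is no camera call.
- env.job_done(): hands the job in; it is judged then, once.
Trained networks look in the newest picture that a camera, given by its name, has taken for a name from the list of things; names that differ only in an ending like _2 or _b are one class to them, and where a whole thing is asked for, a point or a joint stands for the part that bears it (a point fixed in the world has none). Each returns a list of dicts, best first, with "score" (0 to 1); they miss things now and then, are a little off and sometimes report something else, mostly with a low value. They report only what shows in the picture. A call takes as long as a camera call.
- env.silhouettes(camera, target): "pixels" (400x640 bool, what is visible of it) and "at" ([column, row] in pixels, amid what is visible of it).
- env.tip_of(camera, target): "at" ([column, row] in pixels: a listed point, or the origin of a listed thing).
The state is a dict: "clock": time; "joint_pos": joint angles; "qvel": joint speeds; "effort": joint torques, N m; "position": TCP position; "orientation": TCP orientation; "force": force on the tool from outside, world axes, zero at the start; "ft_torque": the same for the moment, N m; "gripper_width": finger opening in mm; "finger_force": force on a finger pad.
Only numpy, scipy, OpenCV 4.12 (cv2) and the standard library are available. Lean on these libraries where they do the work, as an engineer would, in place of code of your own. Each camera call takes 0.05 s, during which the arm holds its last target. There are 200 camera calls.

## Working session

There is one attempt and no reset: what is moved stays moved. The work goes in short steps, Python scripts to look and compute and a tool call to move; the robot and the scene stay as the last step left them, time stands still between calls to the robot, and variables do not carry over. Pictures are saved under pics/ and viewed, at most 10 in all, crops included, and the job is handed in when it is done.

Besides the shell and the picture viewer there is one more tool, called as name(argument=value, ...) on one line, values as JSON. apply_moves: Moves the arm, as the interface text tells. Scaled input: -1 to 1 covers 0.08 m each way for a shift and 1.5 rad each way for a turn. Its arguments: {"type":"object","properties":{"deltas":{"type":"array","items":{"type":"number"}}},"required":["deltas"]}

```bash
mkdir -p pics; ls
python3 - <<'E'
from rig import env
import cv2
for n in("scene","side"):
    cv2.imwrite(f"pics/{n}0.png",env.get_image(n))
    p=env.camera_params(n);print(n,p["K"],p["world_to_cam"])
print(env.camera_params("wrist"));print(env.sense())
E
```

```text
pics
scene [[444.47722611   0.         318.31064282]
 [  0.         444.47722611 197.3913081 ]
 [  0.           0.           1.        ]] [[ 2.90826799e-01  9.56773398e-01  2.10647664e-03 -1.68481605e+02]
 [ 6.45456674e-01 -1.94570896e-01 -7.38598570e-01 -3.40348272e+02]
 [-7.06261605e-01  2.16163897e-01 -6.74142206e-01  1.89093672e+03]
 [ 0.00000000e+00  0.00000000e+00  0.00000000e+00  1.00000000e+00]]
side [[441.29168705   0.         318.15789005]
 [  0.         441.29168705 201.53740154]
 [  0.           0.           1.        ]] [[-7.69449301e-01 -6.38553861e-01  1.40263763e-02  4.36384566e+02]
 [-4.54086425e-01  5.31460805e-01 -7.15090856e-01  3.06467358e+02]
 [ 4.49169558e-01 -5.56595346e-01 -6.98890785e-01  8.95700078e+02]
 [ 0.00000000e+00  0.00000000e+00  0.00000000e+00  1.00000000e+00]]
{'K': array([[282.3449353 ,   0.        , 321.0634372 ],
       [  0.        , 282.3449353 , 198.30635617],
       [  0.        ,   0.        ,   1.        ]]), 'tool_from_camera': array([[ 1.07765193e-04, -9.50651166e-01, -3.10261743e-01,
         7.76504273e+01],
       [ 9.99999939e-01,  
[... 219 characters left out ...]
000e+00]])}
{'clock': 0.1, 'joint_pos': array([-1.37818364e+00,  3.26880045e-01, -1.93491543e-01,  1.05199458e+00,
        2.17840321e-05,  1.43661447e+00]), 'qvel': array([ 0.00083563, -0.00216107,  0.00090336,  0.0023425 ,  0.00206399,
       -0.00077631]), 'effort': array([ 6.08192586e-04, -4.44240367e+01,  2.63038391e+01,  7.89952377e-03,
       -1.21526764e-04,  7.80373568e-06]), 'position': array([ 176.48053637, -520.36521925,  230.57162918]), 'orientation': array([-3.09819882e+00, -5.10791130e-01,  3.78094333e-05]), 'force': array([-0.15945919, -0.46646871,  0.22686958]), 'ft_torque': array([0.04728214, 0.01851337, 0.03414536]), 'finger_force': 0.0, 'gripper_width': 85.51554641195737}
```

View pics/scene0.png

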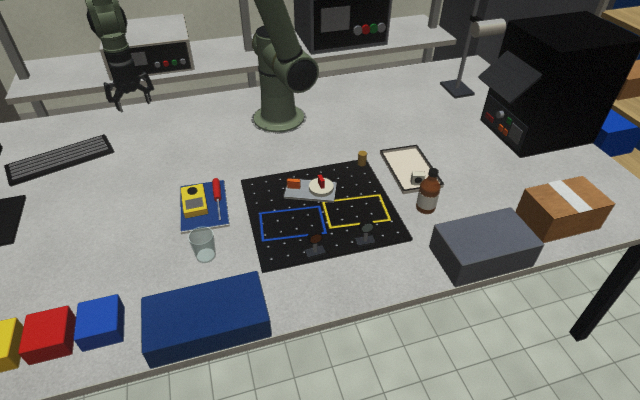

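View pics/side0.png

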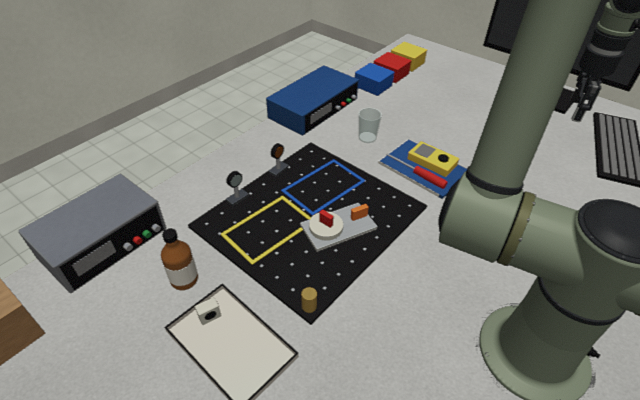

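The scene view shows the sled at (312,190) with its handle at (294,183) and cover at (321,186). The yellow field is at (357,212) and the tray at (411,168). In the side view the sled is at (340,226), the yellow field at (267,230) and the tray at (232,345).

```bash
cat > h.py <<'E'
import numpy as np,cv2
from rig import env
from scipy.spatial.transform import Rotation as R
def cam(n):
    p=env.camera_params(n)
    if n!="wrist": return p["K"],p["world_to_cam"]
    s=env.sense();T=np.eye(4);T[:3,:3]=R.from_rotvec(s["orientation"]).as_matrix();T[:3,3]=s["position"]
    return p["K"],np.linalg.inv(T@p["tool_from_camera"])
def ray(K,W,px):
    d=np.linalg.inv(K)@np.array([*px,1.]);Rm=W[:3,:3]
    return -Rm.T@W[:3,3],Rm.T@d
def onz(K,W,px,z):
    o,d=ray(K,W,px);return o+d*(z-o[2])/d[2]
def tri(obs):
    A=[];b=[]
    for K,W,px in obs:
        o,d=ray(K,W,px);d=d/np.linalg.norm(d);M=np.eye(3)-np.outer(d,d);A.append(M);b.append(M@o)
    A=np.vstack(A);b=np.hstack(b);x=np.linalg.lstsq(A,b,rcond=None)[0]
    return x,np.abs(A@x-b).max()
def tips(n,names):
    o={}
    for t in names:
        r=env.tip_of(n,t)
        if r:o[t]=(r[0]["at"],round(r[0]["score"],2))
    return o
def rect(n,name,z):
    "minAreaRect on the plane z of a silhouette: centre, sizes, yaw of long side"
    r=env.silhouettes(n,name)
    if not r:return None
    K,W=cam(n);m=r[0]["pixels"].astype(np.uint8)
    c=max(cv2.findContours(m,0,2)[0],key=cv2.contourArea)[:,0]
    P=np.array([onz(K,W,q,z)[:2] for q in c],np.float32)
    b=cv2.boxPoints(cv2.minAreaRect(P));e=b[1]-b[0];f=b[2]-b[1]
    if np.linalg.norm(e)<np.linalg.norm(f):e,f=f,e
    return b.mean(0).round(1),np.linalg.norm(e).round(1),np.linalg.norm(f).round(1),(np.arctan2(e[1],e[0])%np.pi).round(3),round(r[0]["score"],2)
E
python3 - <<'E'
from h import *
np.set_printoptions(suppress=True,precision=1)
N=["sled_handle","cover_knob","cell","sled","field_yellow","tray","board","cover"]
o={n:tips(n,N) for n in("scene","side")}
for t in N:
    v=[(*cam(n),o[n][t][0]) for n in o if t in o[n]]
    print(t,[o[n].get(t) for n in o],tri(v) if len(v)==2 else None)
for n in o:
    for t,z in(("field_yellow",12.5),("tray",16),("board",12.5)):print(n,t,rect(n,t,z))
E
```

```text
sled_handle [([295.1, 181.0], 0.77), ([358.7, 206.3], 0.76)] (array([487.7, -57.2,  57.4]), np.float64(2.7319688936661137))
cover_knob [([320.4, 173.4], 0.79), ([326.2, 213.5], 0.96)] (array([514.5,  30.2,  86.7]), np.float64(2.897049713291736))
cell [([320.5, 190.1], 0.88), ([308.3, 213.5], 0.73)] (array([565.1,  23.9,  52.8]), np.float64(10.259892463981288))
sled [([309.0, 189.0], 0.74), ([339.4, 225.1], 0.79)] (array([503.7,  -9. ,  19.8]), np.float64(1.1113980745055585))
field_yellow [([352.3, 212.1], 0.78), None] None
tray [None, ([233.5, 342.7], 0.66)] None
board [None, ([370.4, 135.0], 0.72)] None
cover [([319.6, 183.6], 0.84), ([326.7, 228.1], 0.74)] (array([510.3,  29.9,  38.3]), np.float64(3.7060564903161293))
scene field_yellow (array([638. ,  12.6], dtype=float32), np.float32(118.3), np.float32(35.9), np.float32(0.166), 0.87)
scene tray (array([489.9, 373.6], dtype=float32), np.float32(259.6), np.float32(154.4), np.float32(3.057), 0.93)
scene board (array([594.3,   3.6], dtype=float32), np.float32(475.5), np.float32(437.9), np.float32(1.552), 0.58)
side field_yellow (array([626.5, 208.1], dtype=float32), np.float32(64.3), np.float32(7.2), np.float32(3.0), 0.85)
side tray (array([479.5, 381.1], dtype=float32), np.float32(248.5), np.float32(154.7), np.float32(3.084), 0.7)
side board (array([586.7,   7.5], dtype=float32), np.float32(477.0), np.float32(425.4), np.float32(1.548), 0.94)
```

apply_moves(deltas=[0, 0, 0, 0.45, -0.35, 0, 1, 0, 0, 0, 0.9, -0.7, 0, 1])

```text
clock: 1.4
position: [226.8, -444.5, 230.9]
orientation: [-3.1, -0.507, -0.0]
force: [0.7, -0.3, 0.1]
gripper_width: 85.3
finger_force: 0.0
```

apply_moves(deltas=[0, 0, 0, 0.45, -0.35, 0, 1, 0, 0, 0, 0.9, -0.7, 0, 1])

```text
clock: 1.6
position: [277.6, -367.2, 231.3]
orientation: [3.1, 0.51, 0.0]
force: [1.8, -0.7, 0.5]
gripper_width: 85.4
finger_force: 0.0
```

apply_moves(deltas=[0, 0, 0, 0.45, -0.35, 0, 1, 0, 0, 0, 0.9, -0.7, 0, 1])

```text
clock: 1.8
position: [327.9, -291.0, 231.5]
orientation: [3.099, 0.51, 0.001]
force: [0.7, -1.5, -0.0]
gripper_width: 85.2
finger_force: 0.0
```

apply_moves(deltas=[0, 0, 0, 0.45, -0.35, 0, 1, 0, 0, 0, 0.9, -0.7, 0, 1])

```text
clock: 2.0
position: [378.2, -214.7, 231.6]
orientation: [3.099, 0.51, 0.001]
force: [0.1, -0.3, 0.2]
gripper_width: 85.2
finger_force: 0.0
```

apply_moves(deltas=[0, 0, 0, 0.45, -0.35, 0, 1, 0, 0, 0, 0.9, -0.7, 0, 1])

```text
clock: 2.2
position: [428.5, -138.5, 231.6]
orientation: [3.099, 0.511, 0.001]
force: [0.9, -1.3, 0.1]
gripper_width: 85.7
finger_force: 0.0
```

apply_moves(deltas=[0, 0, 0, 0.45, -0.35, 0, 1, 0, 0, 0, 0.9, -0.7, 0, 1])

```text
clock: 2.4
position: [478.7, -62.2, 231.5]
orientation: [3.099, 0.511, 0.001]
force: [0.7, -1.4, 0.2]
gripper_width: 85.4
finger_force: 0.0
```

apply_moves(deltas=[0, 0, -0.1, 0, 0, 0, 1, 0, 0, -0.2, 0, 0, 0, 1, 0, 0, -0.3, 0, 0, 0, 1, 0, 0, -0.4, 0, 0, 0, 1, 0, 0, -0.5, 0, 0, 0, 1, 0, 0, -0.6, 0, 0, 0, 1, 0, 0, -0.63, 0, 0, 0, 1, 0, 0, -0.63, 0, 0, 0, 1, 0, 0, -0.63, 0, 0, 0, 1])

```text
clock: 3.3
position: [477.9, -64.0, 231.3]
orientation: [2.528, 1.864, 0.0]
force: [0.5, 0.2, -0.4]
gripper_width: 85.6
finger_force: 0.0
```

```bash
cat >> h.py <<'E'
def colrect(n,img,lo,hi,z,minA=300,name=""):
    K,W=cam(n);m=cv2.inRange(cv2.cvtColor(img,cv2.COLOR_BGR2HSV),lo,hi)
    out=[]
    for c in cv2.findContours(m,0,2)[0]:
        if cv2.contourArea(cv2.convexHull(c))<minA:continue
        P=np.array([onz(K,W,q,z)[:2] for q in c[:,0]],np.float32)
        r=cv2.minAreaRect(P);out.append(([round(float(v),1) for v in (*r[0],*r[1],r[2])],cv2.boundingRect(c)))
    return out
E
python3 - <<'E'
from h import *
np.set_printoptions(suppress=True,precision=1)
s=env.sense();print(s["position"],s["orientation"])
im=env.get_image("wrist");cv2.imwrite("pics/w1.png",im)
for n in("wrist","scene","side"):
    i=im if n=="wrist" else cv2.imread(f"pics/{n}0.png")
    print(n,"yel",colrect(n,i,(22,140,80),(35,255,255),12.5))
print(tips("wrist",["sled_handle","cover_knob","cell","sled","field_yellow","cover"]))
K,W=cam("wrist")
for t,z in(("sled_handle",58.5),("cover_knob",78.5),("cover",44.5),("sled",24.5)):print(t,rect("wrist",t,z))
E
```

```text
[477.9 -64.  231.3] [2.5 1.9 0. ]
wrist yel [([492.6, -376.7, 48.4, 38.2, 0.6], (371, 336, 33, 21)), ([632.8, 42.3, 67.0, 123.9, 83.5], (375, 0, 106, 86)), ([573.9, 82.2, 46.2, 9.4, 83.5], (360, 0, 14, 46))]
scene yel [([835.0, -880.1, 159.3, 38.8, 10.9], (0, 318, 18, 54)), ([636.8, 55.8, 99.6, 123.5, 83.6], (322, 202, 38, 27)), ([641.8, 130.2, 162.2, 130.9, 83.9], (334, 194, 57, 29)), ([434.9, -393.8, 154.7, 74.9, 0.4], (181, 184, 27, 33))]
side yel [([641.4, 109.1, 206.0, 132.4, 83.5], (221, 196, 89, 69)), ([463.4, -410.2, 138.6, 100.0, 0.4], (408, 142, 51, 34)), ([872.2, -937.0, 158.5, 196.4, 0.7], (392, 42, 35, 29))]
{'sled_handle': ([321.2, 173.5], 0.79), 'cover_knob': ([334.5, 83.1], 0.59), 'sled': ([324.3, 117.1], 0.71), 'cover': ([334.4, 87.0], 0.67)}
sled_handle (array([502.6,  -5.1], dtype=float32), np.float32(157.6), np.float32(86.9), np.float32(1.153), 0.83)
cover_knob (array([516.1,  26.8], dtype=float32), np.float32(73.9), np.float32(72.2), np.float32(0.485), 0.6)
cover (array([518.5,  27.7], dtype=float32), np.float32(82.7), np.float32(80.9), np.float32(2.843), 0.9)
sled (array([502.1,  -6.9], dtype=float32), np.float32(174.1), np.float32(96.3), np.float32(1.155), 0.74)
```

View pics/w1.png

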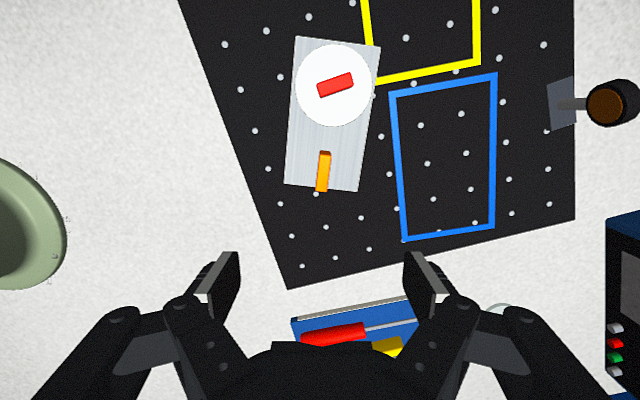

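The wrist view shows the sled plate from (297,37) to (360,190), the handle at (322,172), and the red grip at (335,85), turned across the sled. The yellow outline's near corners are at about (376,82) and (480,65).

```bash
cat >> h.py <<'E'
from scipy.optimize import least_squares
def fitfield(views,x0):
    "fit the yellow tape's centre line (194x120) to yellow masks through distance transforms"
    D=[]
    for n,im,(K,W) in views:
        m=cv2.inRange(cv2.cvtColor(im,cv2.COLOR_BGR2HSV),(22,140,80),(35,255,255));D.append((K,W,m))
    a=[]
    for K,W,m in D:
        v,u=np.nonzero(m);P=np.array([onz(K,W,(q,w),12.5)[:2] for q,w in zip(u,v)])
        P=P[np.linalg.norm(P-np.array(x0[:2]),axis=1)<140];a.append(P)
    def f(x,P):
        c,s=np.cos(x[2]),np.sin(x[2]);q=np.abs((P-x[:2])@np.array([[c,-s],[s,c]]))-[97,60]
        return np.where((q>0).any(1),np.hypot(*np.maximum(q,0).T),-q.max(1).clip(None,0)) 
    r=[least_squares(f,x0,args=(P,),loss="soft_l1",f_scale=3,x_scale=[1,1,.01]).x for P in a if len(P)>30]
    return r
def bar(img,K,W,lo,hi,z):
    m=cv2.inRange(cv2.cvtColor(img,cv2.COLOR_BGR2HSV),lo,hi)
    out=[]
    for c in cv2.findContours(m,0,2)[0]:
        if cv2.contourArea(c)<25:continue
        P=np.array([onz(K,W,q,z)[:2] for q in c[:,0]],np.float32);r=cv2.minAreaRect(P);out.append([round(float(v),1) for v in(*r[0],*r[1],r[2])])
    return out
E
python3 - <<'E'
from h import *
np.set_printoptions(suppress=True,precision=3)
V=[(n,cv2.imread("pics/"+f),cam(n)) for n,f in(("scene","scene0.png"),("side","side0.png"),("wrist","w1.png"))]
for r in fitfield(V,[641,109,1.458]):print(r)
print(tri([(*V[0][2],[295.1,181.0]),(*V[1][2],[358.7,206.3]),(*V[2][2],[321.2,173.5])]))
print(tri([(*V[0][2],[320.4,173.4]),(*V[1][2],[326.2,213.5]),(*V[2][2],[334.5,83.1])]))
K,W=V[2][2];print(onz(K,W,[321.2,173.5],58.5),onz(K,W,[334.5,83.1],78.5))
print("orange",bar(V[2][1],K,W,(8,150,80),(21,255,255),58.5));print("red",bar(V[2][1],K,W,(0,150,60),(6,255,255),78.5))
E
```

```text
[639.494 108.464   1.46 ]
[641.337 109.498   1.458]
[637.391 110.283   1.46 ]
(array([483.242, -56.722,  57.161]), np.float64(5.61648673174426))
(array([515.855,  29.426,  86.725]), np.float64(3.1604090814469146))
[477.68  -57.284  58.5  ] [517.803  29.108  78.5  ]
orange [[480.0, -55.5, 47.3, 14.2, 67.6]]
red [[782.0, -385.1, 14.1, 24.3, 30.7], [428.7, -263.8, 28.4, 84.2, 86.8], [517.6, 27.8, 34.6, 13.3, 1.0]]
```

apply_moves(deltas=[0, 0, 0.08, 0.08, -0.01, 0.5, 1, 0, 0, 0.08, 0.08, -0.01, 1, 1])

```text
clock: 4.05
position: [480.5, -57.6, 151.5]
orientation: [2.634, 1.707, 0.005]
force: [0.7, -0.8, -0.5]
gripper_width: 85.5
finger_force: 0.0
```

apply_moves(deltas=[0, 0, 0, 0, 0, 0.4, 1, 0, 0, 0, 0, 0, 0.7, 1, 0, 0, 0, 0, 0, 0.7, 1])

```text
clock: 4.35
position: [476.2, -56.9, 92.4]
orientation: [-2.631, -1.708, 0.007]
force: [-1.0, 0.5, -0.4]
gripper_width: 85.1
finger_force: 0.0
```

```bash
cat > chk.py <<'E'
from h import *
import sys
np.set_printoptions(suppress=True,precision=3)
s=env.sense();im=env.get_image("wrist");cv2.imwrite(f"pics/{sys.argv[1]}.png",im);K,W=cam("wrist")
p=R.from_rotvec(s["orientation"]).as_matrix();print(s["position"],"yaw y",np.arctan2(p[1,1],p[0,1]),"xax",p[:,0],"tilt",p[:,2],"t",s["clock"],"q6",s["joint_pos"])
print("orange",bar(im,K,W,(8,150,80),(21,255,255),58.5));print("red",bar(im,K,W,(0,150,60),(6,255,255),78.5))
print("sled",rect("wrist","sled",24.5))
try:print("field",fitfield([("wrist",im,(K,W))],[639.5,109.5,1.459]))
except Exception as e:print(e)
E
python3 chk.py w2
```

```text
[476.248 -56.923  92.444] yaw y -0.4191041858815086 xax [ 0.407  0.913 -0.001] tilt [-0.006  0.002 -1.   ] t 4.35 q6 [-0.273  0.352 -0.558  0.668 -0.     1.717]
orange [[482.7, -54.8, 51.5, 13.5, 66.1]]
red [[519.3, 27.3, 35.4, 14.0, 1.0]]
sled (array([494.1, -34.4], dtype=float32), np.float32(137.5), np.float32(98.1), np.float32(1.143), 0.83)
field [array([643.743, 109.129,   1.456])]
```

View pics/w2.png

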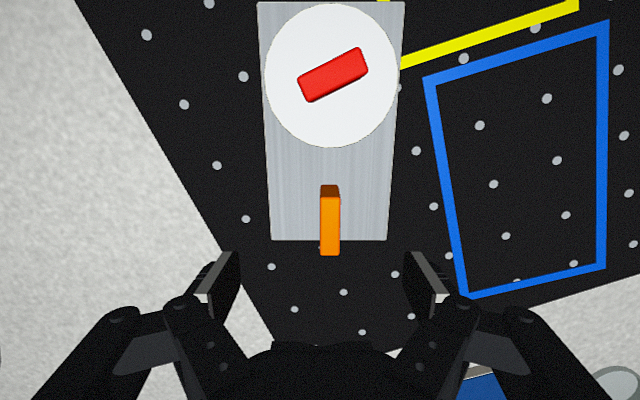

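The wrist view shows the handle's top face at about (330,226), with its far face above it, and the red grip at (333,74).

Run:
```python
from h import *
s=env.sense();print(s["clock"],s["position"],s["orientation"],s["qvel"].round(3))
K,W=cam("wrist");a=onz(K,W,(330,197),58.5);b=onz(K,W,(330,255),58.5);print(a,b,(a+b)/2)
T=R.from_rotvec(s["orientation"]).as_matrix();print("tool delta",T.T@((a+b)/2+[0,0,-26.5]-s["position"]))
```

```text
4.45 [478.91081719 -57.64958773  95.52278852] [-2.63441394e+00 -1.71046959e+00  8.27057682e-04] [ 0.    -0.027  0.025  0.003 -0.001 -0.   ]
[491.03777196 -39.5385823   58.5       ] [473.69286902 -79.54005337  58.5       ] [482.36532049 -59.53931783  58.5       ]
tool delta [-0.31322058  3.97463361 63.51970966]
```

apply_moves(deltas=[0, 0, 0, 0, 0.045, 0.4, 1, 0, 0, 0, 0, 0.045, 0.65, 1, 0, 0, 0, 0, 0.045, 0.79, 1, 0, 0, 0, 0, 0.045, 0.79, 1, 0, 0, 0, 0, 0.045, 0.79, 0.5, 0, 0, 0, 0, 0.045, 0.79, 0, 0, 0, 0, 0, 0.045, 0.79, 0, 0, 0, 0, 0, 0.045, 0.79, 0, 0, 0, 0, 0, 0.045, 0.79, 0, 0, 0, 0, 0, 0.045, 0.79, 0, 0, 0, 0, 0, 0.045, 0.79, 0])

```text
clock: 5.55
position: [482.2, -59.1, 32.6]
orientation: [2.634, 1.712, 0.0]
force: [-1.8, 0.7, 5.9]
gripper_width: 12.9
finger_force: 60.4
```

```bash
python3 chk.py w3
```

```text
[482.248 -59.074  32.629] yaw y -0.41837177756342614 xax [ 0.406  0.914 -0.   ] tilt [ 0. -0. -1.] t 5.55 q6 [-0.274  0.449 -0.606  0.516 -0.     1.715]
orange [[482.8, -51.9, 54.8, 13.5, 66.9]]
red [[517.9, 26.9, 34.8, 14.8, 1.3]]
sled (array([487.9, -41.2], dtype=float32), np.float32(136.7), np.float32(94.8), np.float32(1.158), 0.58)
field [array([644.599, 108.318,   1.435])]
```

apply_moves(deltas=[0, 0, 0, 0.17, 0.1, 0, 0, 0, 0, 0, 0.42, 0.24, 0, 0, 0, 0, 0, 0.68, 0.39, 0, 0])

```text
clock: 5.95
position: [528.9, -24.9, 32.6]
orientation: [2.635, 1.707, -0.017]
force: [-12.0, -9.9, 16.1]
gripper_width: 13.2
finger_force: 61.9
```

apply_moves(deltas=[0, 0, 0, 0.25, 0.14, 0, 0, 0, 0, 0, 0.5, 0.28, 0, 0, 0, 0, 0, 0.68, 0.39, 0, 0])

```text
clock: 6.25
position: [580.6, 12.7, 32.6]
orientation: [2.633, 1.71, -0.015]
force: [-14.5, -10.3, 17.6]
gripper_width: 13.1
finger_force: 62.3
```

apply_moves(deltas=[0, 0, 0, 0.25, 0.14, 0, 0, 0, 0, 0, 0.5, 0.28, 0, 0, 0, 0, 0, 0.68, 0.39, 0, 0])

```text
clock: 6.55
position: [631.5, 49.8, 32.6]
orientation: [2.633, 1.71, -0.013]
force: [-14.0, -10.1, 15.8]
gripper_width: 12.8
finger_force: 62.0
```

apply_moves(deltas=[0, 0, -0.04, 0, 0, 0, 0, 0, 0, -0.08, 0, 0, 0, 0, 0, 0, -0.12, 0, 0, 0, 0, 0, 0, -0.16, 0, 0, 0, 0, 0, 0, -0.205, 0, 0, 0, 0, 0, 0, -0.205, 0, 0, 0, 0, 0, 0, -0.205, 0, 0, 0, 0])

```text
clock: 7.25
position: [635.4, 52.2, 32.6]
orientation: [2.342, 2.092, 0.003]
force: [4.3, 2.2, 1.6]
gripper_width: 12.8
finger_force: 59.7
```

```bash
python3 chk.py w4
```

```text
[635.399  52.199  32.649] yaw y -0.11238065009316331 xax [0.112 0.994 0.001] tilt [ 0.002  0.001 -1.   ] t 7.25 q6 [-0.034  0.665 -0.185  0.718  0.001  1.649]
orange [[633.9, 60.2, 54.2, 13.9, 83.7]]
red [[643.8, 145.8, 34.9, 14.8, 18.6]]
sled (array([635.2,  70.2], dtype=float32), np.float32(133.7), np.float32(94.7), np.float32(1.46), 0.6)
field [array([637.641, 112.863,   1.456])]
```

View pics/w4.png

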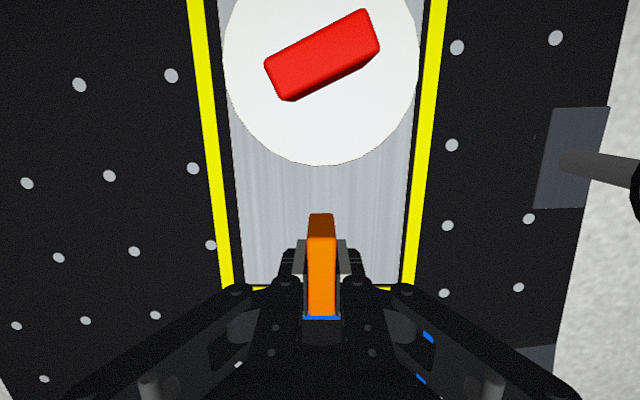

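The wrist view shows the plate between the yellow side tapes, with its near edge at row 284 close to the near tape at (260,288). The cover is still seated, at (320,65).

```bash
cat > edge.py <<'E'
from h import *
import sys
im=cv2.imread(f"pics/{sys.argv[1]}.png");K,W=cam("wrist");s=env.sense()
h=cv2.cvtColor(im,cv2.COLOR_BGR2HSV)
Y=cv2.inRange(h,(22,140,80),(35,255,255))>0;P=(h[...,1]<60)&(h[...,2]>90)
T=R.from_rotvec(s["orientation"]).as_matrix()
tool=lambda px,z:T.T@(onz(K,W,px,z)-s["position"])
for r in range(170,241,10):
    y=np.nonzero(Y[r])[0];p=np.nonzero(P[r,200:440])[0]+200
    y=y[(y>150)&(y<480)];l=y[y<310].max();q=y[y>330].min();p=p[(p>l)&(p<q)]
    f=[tool((a,r),z)[1].round(1) for a,z in((l+.5,12.5),(p.min()-.5,24.5),(p.max()+.5,24.5),(q-.5,12.5))]
    print(r,(l,p.min(),p.max(),q),f,"width",(f[2]-f[1]).round(1),(f[3]-f[0]).round(1),"sled-field",(f[1]+f[2]-f[0]-f[3])/2)
for c in(252,258,264,380,386,392):
    y=np.nonzero(Y[240:,c])[0]+240;p=np.nonzero(P[240:,c])[0]+240
    print(c,p.max() if len(p) else None,y,tool((c,p.max()+.5),24.5)[0].round(1) if len(p) else None,[tool((c,v),12.5)[0].round(1) for v in(y.min()-.5,y.max()+.5)] if len(y) else None)
E
python3 edge.py w4
python3 - <<'E'
from h import *
for n in("scene","side"):
    im=env.get_image(n);cv2.imwrite(f"pics/{n}1.png",im);i0=cv2.imread(f"pics/{n}0.png")
    print(n,fitfield([(n,im,cam(n))],[639.5,109.5,1.459]),rect(n,"sled",24.5),tips(n,["sled","cover_knob","sled_handle"]))
E
```

```text
170 (np.int64(221), np.int64(234), np.int64(408), np.int64(413)) [np.float64(-60.7), np.float64(-49.8), np.float64(45.3), np.float64(51.5)] width 95.1 112.2 sled-field 2.3500000000000014
180 (np.int64(222), np.int64(235), np.int64(407), np.int64(412)) [np.float64(-60.7), np.float64(-49.8), np.float64(45.3), np.float64(51.5)] width 95.1 112.2 sled-field 2.3500000000000014
190 (np.int64(223), np.int64(236), np.int64(406), np.int64(411)) [np.float64(-60.8), np.float64(-49.8), np.float64(45.3), np.float64(51.5)] width 95.1 112.3 sled-field 2.3999999999999986
200 (np.int64(225), np.int64(237), np.int64(405), np.int64(410)) [np.float64(-60.2), np.float64(-49.8), np.float64(45.3), np.float64(51.5)] width 95.1 111.7 sled-field 2.1000000000000014
210 (np.int64(226), np.int64(238), np.int64(404), np.int64(409)) [np.float64(-60.3), np.float64(-49.8), np.float64(45.3), np.float64(51.5)] width 95.1 111.8 sled-field 2.1499999999999986
220 (np.int64(227), np.int64(239), np.int64(403), np.int64(408)) [np.float64(-60.4), np.float64(-49.8), np.float64(45.3), np.float64(51.5)] width 95.1 111.9 sled-fie
[... 565 characters left out ...]
25.1 [np.float64(-35.0), np.float64(-37.3)]
380 283 [286 287 288] -25.2 [np.float64(-35.1), np.float64(-37.4)]
386 283 [286 287 288 289] -25.2 [np.float64(-35.1), np.float64(-38.3)]
392 283 [] -25.2 None
scene [array([639.12754102, 108.43628986,   1.45815198])] (array([648.7, 108. ], dtype=float32), np.float32(172.0), np.float32(104.3), np.float32(1.449), 0.92) {'sled': ([353.0, 210.4], 0.71), 'cover_knob': ([365.0, 191.5], 0.86)}
side [array([642.08833698, 109.22241519,   1.45979387])] (array([637.4, 113.6], dtype=float32), np.float32(172.7), np.float32(106.8), np.float32(1.468), 0.9) {'sled': ([266.4, 224.2], 0.69), 'cover_knob': ([254.0, 214.4], 0.9), 'sled_handle': ([284.6, 201.4], 0.9)}
```

apply_moves(deltas=[0, 0, 0, -0.01, -0.015, 0, 0, 0, 0, 0, -0.025, -0.03, 0, 0, 0, 0, 0, -0.025, -0.03, 0, 0, 0, 0, 0, -0.025, -0.03, 0, 0, 0, 0, 0, -0.025, -0.03, 0, 0])

```text
clock: 8.35
position: [632.9, 50.6, 32.7]
orientation: [2.342, 2.092, 0.004]
force: [4.0, 3.7, 1.4]
gripper_width: 12.8
finger_force: 59.7
```

apply_moves(deltas=[0, 0, 0, 0, 0, 0, 0.5, 0, 0, 0, 0, 0, 0, 1, 0, 0, 0, 0, 0, 0, 1, 0, 0, 0, 0, 0, 0, 1, 0, 0, 0, 0, 0, 0, 1, 0, 0, 0, 0, 0, 0, 1, 0, 0, 0, 0, 0, 0, 1])

```text
clock: 9.05
position: [631.5, 50.1, 32.1]
orientation: [-2.342, -2.094, 0.0]
force: [0.3, -0.1, -0.5]
gripper_width: 85.5
finger_force: 0.0
```

apply_moves(deltas=[0, 0, 0, 0, 0, -0.3, 1, 0, 0, 0, 0, 0, -0.75, 1])

```text
clock: 9.25
position: [629.3, 50.2, 90.3]
orientation: [-2.339, -2.092, 0.006]
force: [0.0, 0.1, 0.0]
gripper_width: 85.1
finger_force: 0.0
```

apply_moves(deltas=[0, 0, 0, 0.2, 0, -0.4, 1, 0, 0, 0, 0.6, 0, -0.75, 1])

```text
clock: 9.45
position: [637.4, 96.4, 154.0]
orientation: [2.345, 2.089, 0.001]
force: [1.0, 0.7, -0.3]
gripper_width: 85.2
finger_force: 0.0
```

apply_moves(deltas=[0, 0, 0, 0.6, 0, 0, 1, 0, 0, 0, 0.6, 0, 0, 1])

```text
clock: 9.65
position: [643.2, 150.8, 153.7]
orientation: [2.335, 2.101, 0.007]
force: [-0.1, -0.2, -1.1]
gripper_width: 85.3
finger_force: 0.0
```

apply_moves(deltas=[0, 0, -0.1, 0, 0, 0, 1, 0, 0, -0.2, 0, 0, 0, 1, 0, 0, -0.3, 0, 0, 0, 1, 0, 0, -0.4, 0, 0, 0, 1, 0, 0, -0.5, 0, 0, 0, 1, 0, 0, -0.6, 0, 0, 0, 1, 0, 0, -0.66, 0, 0, 0, 1])

```text
clock: 10.35
position: [641.8, 145.1, 151.6]
orientation: [-1.059, -2.957, 0.001]
force: [0.5, 0.4, 0.4]
gripper_width: 85.3
finger_force: 0.0
```

apply_moves(deltas=[0, 0, -0.1, 0, 0, 0, 1, 0, 0, -0.2, 0, 0, 0, 1, 0, 0, -0.3, 0, 0, 0, 1, 0, 0, -0.4, 0, 0, 0, 1, 0, 0, -0.5, 0, 0, 0, 1, 0, 0, -0.6, 0, 0, 0, 1, 0, 0, -0.66, 0, 0, 0, 1, 0, 0, -0.66, 0, 0, 0, 1, 0, 0, -0.66, 0, 0, 0, 1])

```text
clock: 11.25
position: [642.0, 145.2, 151.7]
orientation: [0.463, -3.107, 0.0]
force: [-0.7, -0.1, 0.2]
gripper_width: 85.3
finger_force: 0.0
```

```bash
python3 chk.py w5
python3 - <<'E'
from h import *
for n in("scene","side"):env.get_image(n)
N=["cover_knob"];V=[(*cam(n),tips(n,N)["cover_knob"][0]) for n in("scene","side","wrist") if "cover_knob" in tips(n,N)]
print(len(V),tri(V),[onz(*v,78.5) for v in V])
E
```

```text
[641.979 145.245 151.742] yaw y 1.8663865007731966 xax [-0.957 -0.291  0.001] tilt [-0.001 -0.    -1.   ] t 11.25 q6 [ 0.11   0.582  0.005  0.994 -0.    -0.185]
orange [[751.5, 548.5, 26.7, 13.8, 64.0], [687.3, 396.9, 95.7, 43.0, 81.7], [626.7, 54.9, 47.3, 21.1, 83.9]]
red [[637.1, 143.4, 42.1, 12.8, 17.3]]
sled (array([636.3, 106.8], dtype=float32), np.float32(175.5), np.float32(96.2), np.float32(1.46), 0.78)
field [array([637.517, 109.942,   1.456])]
3 (array([641.33608633, 142.85861187,  80.25164328]), np.float64(2.340771449710701)) [array([637.13072189, 141.67758596,  78.5       ]), array([641.91669199, 144.77869692,  78.5       ]), array([643.74487145, 143.18177274,  78.5       ])]
```

View pics/w5.png

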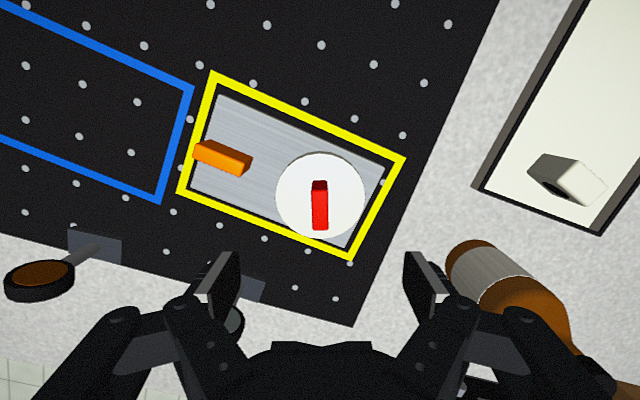

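The wrist view shows the plate inside the yellow outline with black margin on every side. The grip's top face is at about (320,210), and the bottle stands at (500,280) beside the tray at (570,120).

Run:
```python
from h import *
np.set_printoptions(suppress=True,precision=1)
s=env.sense();K,W=cam("wrist");im=cv2.imread("pics/w5.png")
h=cv2.cvtColor(im,cv2.COLOR_BGR2HSV)
m=cv2.inRange(h,(0,150,160),(6,255,255));m[:,:290]=0;m[:,350:]=0;m[:150]=0;m[250:]=0
print("bright red box",cv2.boundingRect(m))
T=R.from_rotvec(s["orientation"]).as_matrix()
x,y,w,hh=cv2.boundingRect(m)
for px in((x+w/2-.5,y-.5),(x+w/2-.5,y+hh-.5)):
    P=onz(K,W,px,78.5);print(px,P,T.T@(P-s["position"]))
for n,b in(("scene",(427,208)),("side",(184,282))):print(n,"bottle",onz(*cam(n),b,0),tips(n,["bottle","tray","mount"]),)
for n in("scene","side"):
    t=tips(n,["bottle","tray","mount"])
    for k,v in t.items():print(n,k,onz(*cam(n),v[0],4 if k=="mount" else 0))
for n in("scene","side","wrist"):print(n,rect(n,"tray",16),rect(n,"mount",26))
```

```text
bright red box (311, 190, 17, 40)
(319.0, 189.5) [624.8 139.7  78.5] [18.4 -0.5 73.6]
(319.0, 229.5) [658.  149.8  78.5] [-16.4  -0.6  73.6]
scene bottle [686.4 346.   -0. ] {'bottle': ([366.8, 193.7], 0.68), 'tray': ([411.0, 170.4], 0.6), 'mount': ([414.9, 182.6], 0.63)}
side bottle [676.9 347.    0. ] {'bottle': ([183.4, 277.6], 0.64), 'mount': ([207.2, 317.6], 0.65)}
scene bottle [561.9 180.1   0. ]
scene tray [489.3 382.2  -0. ]
scene mount [560.2 362.6   4. ]
side bottle [687.7 340.2   0. ]
side mount [563.2 374.    4. ]
scene (array([490.2, 375.1], dtype=float32), np.float32(258.5), np.float32(158.6), np.float32(3.07), 0.63) (array([563.1, 369.7], dtype=float32), np.float32(72.3), np.float32(48.8), np.float32(2.694), 0.75)
side (array([479.8, 382.2], dtype=float32), np.float32(248.1), np.float32(154.0), np.float32(3.084), 0.9) (array([561.7, 367.8], dtype=float32), np.float32(55.7), np.float32(45.7), np.float32(2.719), 0.91)
wrist (array([502.7, 377.1], dtype=float32), np.float32(195.6), np.float32(163.1), np.float32(3.091), 0.56) (array([558.1, 373.8], dtype=float32), np.float32(78.4), np.float32(37.8), np.float32(1.271), 0.76)
```

apply_moves(deltas=[0, 0, 0, 0.012, -0.006, 0.4, 1, 0, 0, 0, 0.012, -0.006, 0.75, 1, 0, 0, 0, 0.012, -0.006, 0.75, 1])

```text
clock: 12.95
position: [638.2, 144.4, 88.0]
orientation: [0.465, -3.099, -0.0]
force: [-0.9, 0.0, -0.9]
gripper_width: 85.5
finger_force: 0.0
```

apply_moves(deltas=[0, 0, 0, 0, 0, 0.3, 1, 0, 0, 0, 0, 0, 0.52, 1, 0, 0, 0, 0, 0, 0.52, 1, 0, 0, 0, 0, 0, 0.52, 0.5, 0, 0, 0, 0, 0, 0.52, 0, 0, 0, 0, 0, 0, 0.52, 0, 0, 0, 0, 0, 0, 0.52, 0, 0, 0, 0, 0, 0, 0.52, 0, 0, 0, 0, 0, 0, 0.52, 0])

```text
clock: 13.85
position: [642.0, 144.9, 51.3]
orientation: [-0.466, 3.106, -0.0]
force: [-0.2, -0.4, 4.1]
gripper_width: 13.3
finger_force: 59.2
```

```bash
python3 chk.py w6
```

```text
[642.029 144.896  51.296] yaw y 1.8685488133777317 xax [-0.956 -0.293 -0.001] tilt [ 0.001  0.    -1.   ] t 13.85 q6 [ 0.11   0.676 -0.105  0.788  0.    -0.188]
orange [[624.3, 56.4, 50.7, 25.9, 83.6]]
red [[634.6, 143.7, 47.9, 13.9, 17.1]]
sled (array([635.1, 101.8], dtype=float32), np.float32(183.8), np.float32(96.8), np.float32(1.454), 0.82)
field [array([637.536, 109.81 ,   1.457])]
```

Gripped. I'll lift it slowly at first, then check.

apply_moves(deltas=[0, 0, 0, 0, 0, -0.06, 0, 0, 0, 0, 0, 0, -0.12, 0, 0, 0, 0, 0, 0, -0.18, 0, 0, 0, 0, 0, 0, -0.25, 0, 0, 0, 0, 0, 0, -0.45, 0, 0, 0, 0, 0, 0, -0.7, 0, 0, 0, 0, 0, 0, -0.85, 0, 0, 0, 0, 0, 0, -0.85, 0, 0, 0, 0, 0, 0, -0.85, 0])

```text
clock: 14.85
position: [641.4, 144.8, 118.3]
orientation: [-0.466, 3.107, 0.0]
force: [-0.5, 0.1, -2.4]
gripper_width: 12.7
finger_force: 58.7
```

```bash
python3 chk.py w7
python3 - <<'E'
from h import *
for n in("scene","side"):
    im=env.get_image(n)
    print(n,fitfield([(n,im,cam(n))],[639.5,109.5,1.459]),rect(n,"sled",24.5))
E
```

```text
[641.353 144.845 118.325] yaw y 1.8685314715191659 xax [-0.956 -0.293 -0.   ] tilt [ 0.  0. -1.] t 14.85 q6 [ 0.11   0.608 -0.039  0.923  0.    -0.188]
orange [[702.1, 411.0, 113.1, 56.6, 70.9], [625.3, 55.3, 47.9, 22.1, 83.9]]
red [[674.1, 156.1, 75.4, 21.8, 17.0]]
sled (array([634.8, 105.6], dtype=float32), np.float32(176.9), np.float32(96.9), np.float32(1.456), 0.64)
field [array([636.722, 109.715,   1.456])]
scene [array([638.75954459, 108.54546697,   1.45275683])] (array([645.8, 105.5], dtype=float32), np.float32(168.9), np.float32(102.5), np.float32(1.444), 0.73)
side [array([641.6972975, 108.901112 ,   1.4571873])] (array([633.6, 104.4], dtype=float32), np.float32(186.5), np.float32(104.6), np.float32(1.449), 0.85)
```

View pics/w7.png

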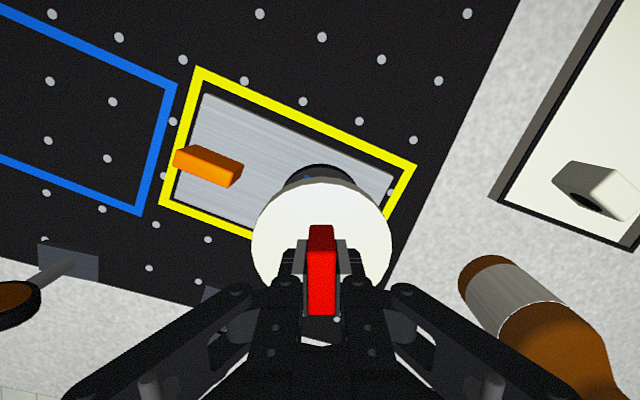

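The wrist view shows the cover held and lifted at (320,240). The sled lies still inside the outline, and the tray and mount are at upper right at (600,190).

apply_moves(deltas=[0, 0, 0, 0.1, 0.24, 0, 0, 0, 0, 0, 0.24, 0.56, 0, 0, 0, 0, 0, 0.38, 0.89, 0, 0])

```text
clock: 15.45
position: [590.3, 204.8, 118.1]
orientation: [0.465, -3.106, -0.001]
force: [0.0, 0.4, -0.4]
gripper_width: 12.9
finger_force: 58.7
```

apply_moves(deltas=[0, 0, 0, 0.13, 0.3, 0, 0, 0, 0, 0, 0.26, 0.6, 0, 0, 0, 0, 0, 0.38, 0.89, 0, 0])

```text
clock: 15.75
position: [539.8, 264.5, 118.3]
orientation: [0.467, -3.106, -0.001]
force: [0.3, -0.8, -1.6]
gripper_width: 13.0
finger_force: 58.7
```

apply_moves(deltas=[0, 0, 0, 0.13, 0.3, 0, 0, 0, 0, 0, 0.26, 0.6, 0, 0, 0, 0, 0, 0.38, 0.89, 0, 0])

```text
clock: 16.05
position: [489.7, 323.5, 118.3]
orientation: [0.467, -3.106, -0.0]
force: [-0.1, 0.5, -0.8]
gripper_width: 13.1
finger_force: 58.7
```

apply_moves(deltas=[0, 0, 0, 0.13, 0.3, 0, 0, 0, 0, 0, 0.26, 0.6, 0, 0, 0, 0, 0, 0.36, 0.84, 0, 0, 0, 0, 0, 0.38, 0.89, 0, 0, 0, 0, 0, 0.38, 0.89, 0, 0, 0, 0, 0, 0.38, 0.89, 0, 0])

```text
clock: 16.65
position: [441.8, 381.1, 118.4]
orientation: [-0.465, 3.107, -0.001]
force: [-0.1, -0.2, -1.6]
gripper_width: 13.1
finger_force: 58.7
```

Run:
```python
from h import *
s=env.sense();print(s["position"],s["clock"],s["finger_force"],s["joint_pos"].round(2))
im=env.get_image("wrist");cv2.imwrite("pics/w8.png",im)
print(rect("wrist","tray",16),rect("wrist","mount",26))
for n in("scene","side"):
    i=env.get_image(n);cv2.imwrite(f"pics/{n}3.png",i);print(n,rect(n,"tray",16),tips(n,["cover","cover_knob"]))
```

```text
[441.82909244 381.065136   118.44923291] 16.65 58.70529055595398 [ 0.59  0.48 -0.26  0.83 -0.    0.29]
(array([416.3, 201.3], dtype=float32), np.float32(70.1), np.float32(38.0), np.float32(1.867), 0.18) (array([415.4, 207.7], dtype=float32), np.float32(65.9), np.float32(36.6), np.float32(1.781), 0.75)
scene (array([489.4, 373.7], dtype=float32), np.float32(258.6), np.float32(156.8), np.float32(3.069), 0.56) {'cover': ([293.0, 223.3], 0.64), 'cover_knob': ([410.2, 130.5], 0.71)}
side (array([480.4, 383.1], dtype=float32), np.float32(248.3), np.float32(153.7), np.float32(3.095), 0.57) {'cover': ([239.1, 332.4], 0.63), 'cover_knob': ([235.4, 316.8], 0.79)}
```

View pics/w8.png

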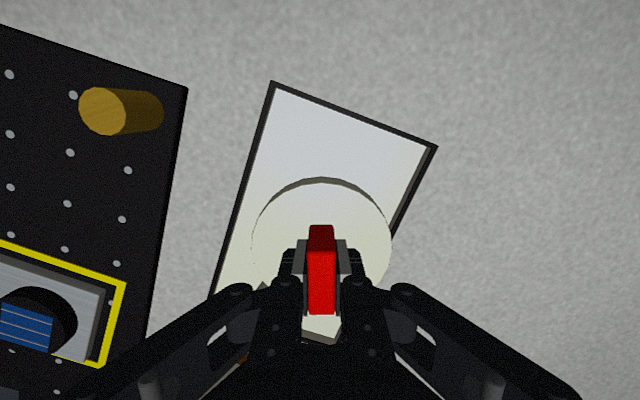

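The wrist view shows the tray's near-end corners at (273,82) and (437,147), with the held cover over the tray and the beam stop clear at (120,110).

Run:
```python
from h import *
K,W=cam("wrist");a=onz(K,W,(273,82),16);b=onz(K,W,(437,147),16)
e=(b-a)[:2];L=np.linalg.norm(e);u=e/L;n=np.array([u[1],-u[0]]);n*=np.sign(n[0]);c=((a+b)/2)[:2]+120*n
s=env.sense()["position"][:2];print(a,b,L,"centre",c,"yaw",np.arctan2(n[1],n[0]),"cover in tray",(s-c)@n,np.cross(n,s-c))
```

```text
[357.13152659 316.14183712  16.        ] [366.15672753 463.86058986  16.        ] 147.9942031493813 centre [481.42078015 382.68319636] yaw -0.06102133891142843 cover in tray -39.46971840877393 -3.773359030457717<stdin>:4: DeprecationWarning: Arrays of 2-dimensional vectors are deprecated. Use arrays of 3-dimensional vectors instead. (deprecated in NumPy 2.0)
```

apply_moves(deltas=[0, 0, 0, 0, 0.045, 0.25, 0, 0, 0, 0, 0, 0.045, 0.5, 0, 0, 0, 0, 0, 0.045, 0.8, 0, 0, 0, 0, 0, 0.045, 0.8, 0])

```text
clock: 17.6
position: [438.3, 383.3, 51.6]
orientation: [0.465, -3.102, 0.004]
force: [-1.1, -0.8, -1.1]
gripper_width: 13.2
finger_force: 58.7
```

apply_moves(deltas=[0, 0, 0, 0, 0, 0.12, 0, 0, 0, 0, 0, 0, 0.22, 0, 0, 0, 0, 0, 0, 0.28, 0, 0, 0, 0, 0, 0, 0.31, 0, 0, 0, 0, 0, 0, 0.32, 0, 0, 0, 0, 0, 0, 0.32, 0, 0, 0, 0, 0, 0, 0.32, 0])

```text
clock: 18.3
position: [440.8, 385.0, 29.2]
orientation: [-0.466, 3.106, 0.0]
force: [-0.9, 0.6, -0.8]
gripper_width: 13.3
finger_force: 58.7
```

apply_moves(deltas=[0, 0, 0, 0, 0, 0.008, 0, 0, 0, 0, 0, 0, 0.016, 0, 0, 0, 0, 0, 0, 0.016, 0])

```text
clock: 18.6
position: [440.6, 384.9, 27.6]
orientation: [-0.466, 3.107, 0.0]
force: [-0.2, 0.1, -1.0]
gripper_width: 13.2
finger_force: 58.7
```

apply_moves(deltas=[0, 0, 0, 0, 0, 0.008, 0, 0, 0, 0, 0, 0, 0.008, 0])

```text
clock: 18.8
position: [440.5, 384.8, 26.9]
orientation: [0.466, -3.107, 0.0]
force: [0.6, 0.5, -0.8]
gripper_width: 13.0
finger_force: 58.7
```

apply_moves(deltas=[0, 0, 0, 0, 0, 0.008, 0, 0, 0, 0, 0, 0, 0.008, 0])

```text
clock: 19.0
position: [440.6, 384.9, 26.8]
orientation: [-0.466, 3.107, 0.0]
force: [-1.7, -0.0, 4.0]
gripper_width: 12.9
finger_force: 59.5
```

apply_moves(deltas=[0, 0, 0, 0, 0, 0.008, 0, 0, 0, 0, 0, 0, 0.008, 0])

```text
clock: 19.2
position: [440.6, 384.9, 26.8]
orientation: [-0.466, 3.106, 0.0]
force: [-3.7, -3.0, 10.1]
gripper_width: 13.1
finger_force: 60.4
```

It has touched the floor, so I'll release and rise straight up.

apply_moves(deltas=[0, 0, 0, 0, 0, -0.01, 0, 0, 0, 0, 0, 0, -0.01, 0.5, 0, 0, 0, 0, 0, -0.01, 1, 0, 0, 0, 0, 0, -0.01, 1, 0, 0, 0, 0, 0, -0.01, 1, 0, 0, 0, 0, 0, -0.01, 1, 0, 0, 0, 0, 0, -0.01, 1])

```text
clock: 19.9
position: [440.6, 384.9, 26.4]
orientation: [0.466, -3.107, 0.0]
force: [-1.2, 0.9, 0.4]
gripper_width: 85.3
finger_force: 0.0
```

apply_moves(deltas=[0, 0, 0, 0, 0, -0.2, 1, 0, 0, 0, 0, 0, -0.6, 1, 0, 0, 0, 0, 0, -1, 1])

```text
clock: 20.2
position: [440.0, 384.4, 106.7]
orientation: [0.466, -3.105, 0.001]
force: [-0.1, 0.4, 0.7]
gripper_width: 85.5
finger_force: 0.0
```

apply_moves(deltas=[0, 0, 0, 0, 0, -0.5, 1, 0, 0, 0, 0, 0, -1, 1, 0, 0, 0, 0, 0, -1, 1, 0, 0, 0, 0, 0, -1, 1])

```text
clock: 20.6
position: [441.2, 385.3, 187.6]
orientation: [-0.466, 3.104, 0.002]
force: [-0.5, 0.1, -1.1]
gripper_width: 85.2
finger_force: 0.0
```

Run:
```python
from h import *
s=env.sense();print(s["position"],s["clock"])
im=env.get_image("wrist");cv2.imwrite("pics/w9.png",im);K,W=cam("wrist")
print("cover",rect("wrist","cover",20.5),"knob",bar(im,K,W,(0,150,60),(6,255,255),54.5),"field",fitfield([("",im,(K,W))],[638.5,109.5,1.459]),"sled",rect("wrist","sled",24.5))
i=env.get_image("side");cv2.imwrite("pics/side4.png",cv2.resize(i[150:400,130:460],None,fx=2,fy=2))
print(rect("side","cover",20.5),rect("side","sled",24.5),rect("side","tray",16))
```

```text
[441.24862777 385.30735852 187.6023226 ] 20.6
cover (array([436.4, 384.9], dtype=float32), np.float32(82.3), np.float32(81.8), np.float32(1.04), 0.94) knob [[434.5, 384.2, 39.7, 12.3, 16.7]] field [array([636.06165439, 109.70471488,   1.46090891])] sled (array([632.3, 118.8], dtype=float32), np.float32(163.4), np.float32(110.9), np.float32(1.462), 0.6)
None (array([729.5, 320.6], dtype=float32), np.float32(196.7), np.float32(69.3), np.float32(2.699), 0.69) (array([480.3, 381.6], dtype=float32), np.float32(249.6), np.float32(156.2), np.float32(3.081), 0.74)
```

View pics/w9.png

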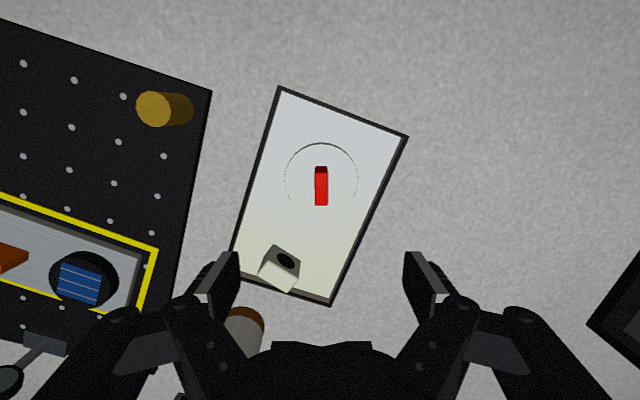

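View pics/side4.png

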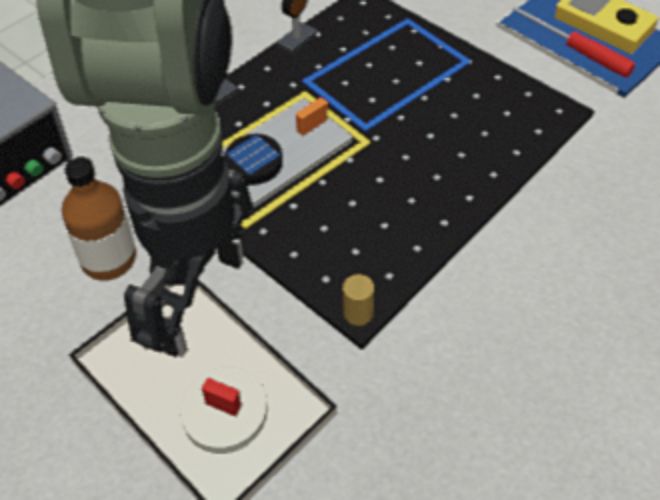

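The wrist view shows the cover flat in the free half of the tray at (321,180), with the mount untouched. Both views show the sled inside the yellow outline with its cell bare, so I'll hand in.

```bash
python3 -c "
from rig import env
print(env.job_done())"
```

```text
the job is handed in; nothing more can be done
None
```

I handed the job in at about 21 s: the sled lies inside the yellow outline, the cover is flat and right way up on the tray floor, and I saw nothing else moved; no verdict came back.

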